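# Start the stirrer under its push-latch cover

## Robot

A 7-joint arm with a two-finger parallel gripper is mounted at the origin on a cart in front of the work surface, level with it; the furniture and walls round the work are solid. World frame = base frame: x ahead of the robot, y to its left, z up, the work surface at z = 0. Lengths are in m, angles in rad, forces in N, time in s.
With the tool pointing down it reaches from about 0.35 to 0.9 m from the base axis. Payload 8.1 kg.
Tool frame: the origin (TCP) lies on the centre line of the jaws, within the pads' length; the fingertips stand 19 mm ahead of it and the grasp point (between the pads) is the TCP (arm.tip_reach is the distance from the TCP to the fingertips, in m); z points along the fingers, y is the line along which they close (so a half turn about z gives the same grasp; the last joint's range is limited). The gripper opens to 92 mm and grips with 3 to 60 N. Pads are 19 mm wide; open, the fingers measure 130 mm over their backs; the gripper's body (75 mm by 190 mm) begins 47 mm behind the grasp point.
Start: joints at [-1.205, 0.434, 0.025, 1.573, -0.012, 1.134, -0.075], TCP at [0.282, 0.558, 0.246] pointing down, gripper open.
Joint ranges: [-2.62, 2.62], [-0.44, 2.09], [-1.27, 1.32], [0.08, 2.57], [-1.32, 4.46], [0.12, 2], [-2.74, 2.74]. Speed limits (rad/s): [2.22, 2.22, 3.01, 3.01, 3.14, 3.14, 3.14].

## Interface

Orientations are given as a rotation vector (axis times angle).
In Python, from cell import arm gives the robot as it stands.
- The arm moves only by the tool arm_command, never from a script. Its argument "targets" is a list that holds one entry, the list of rows, each a list of 6 numbers: the shift along the tool's x, y, z in m, then the turn, a rotation vector about the tool's x, y, z in rad. A call has 1 to 10 rows; each row shifts and turns the commanded pose from where the row before left it, along the tool's axes as they then stand; what a row does not reach is not made up. A row lasts 1/8 s, in which the tool goes at most 62.5 mm and 10.7 degrees, less where a joint would pass 70% of its speed; a pose out of reach is approached as far as the arm can. A call with a gripper value outside its range is refused whole. "jaw" is the finger opening in m, from 0 to 0.0918, set as the call begins (left out, the last holds). The fingers move at their own pace and stop on an object; "newtons" is the grip in N (left out, the last holds). Time passes only in rows, so rows that do not move let the fingers close. It gives the time, the measured TCP pose, the force, the opening and the grip force at its end, in the units of the state.
- arm.observe(): the state, without advancing time (a new reading comes with each control period).
- arm.get_image(name): name is "side" or "top"; returns a dict with "pixels" (384x512x3 uint8, red, green, blue), "z_map" (384x512 float32, m along the optical axis (not along the pixel's ray), 0 where there is no reading), "fx", "fy", "cx", "cy" (pixels), "xyz" and "rotation" of the camera in the world. Camera axes: x right, y down, z forward; pixel columns grow to the right and rows downward; lengths in m; the calibration is good to about 2 mm. A picture is of the moment at which its call begins.
- arm.sign_off(): hands the job in; it is judged then, once.
The state is a dict: "clock": time; "joints": joint angles; "dq": joint speeds; "joint_efforts": joint torques, N m; "position": TCP position; "ee_rot": TCP orientation; "force": force on the tool from outside, world axes, zero at the start; "ft_torque": the same for the moment, N m; "width": opening from 0.0 (shut) to 1.0 (fully open); "gripper_force": force on a finger pad.
Only numpy, scipy, OpenCV 4.12 (cv2) and the standard library are available. Lean on these libraries where they do the work, as an engineer would, in place of code of your own. Each camera call takes 0.05 s, during which the arm holds its last target. There are 200 camera calls.

## Task

Start the magnetic stirrer by touch alone: press its blue push-latch cover at the white mark so that it pops fully open, press the green key underneath all the way down, then press the cover down again until it latches shut. Leave the red key alone, and do not lift or move the beaker on the stir plate or the jars, timer and tape roll standing around.

Things in the scene. Friction and masses are not known exactly. Their poses are not given: they have to be found in the camera images.
- stirrer: white magnetic stirrer, fixed to the worktop, 236 x 130 mm. Origin on the worktop; its -x axis points to its low front (towards the robot, give or take its yaw), z up. The low key deck (34 mm high) runs from x = -106 to -8 mm, the motor housing (50 mm high) from x = -8 to 130 mm, and on it the round steel stir plate (100 mm across, top 56 mm high, centre at x = 74 mm)
- cover_hinge (a point): the cover's hinge axis, at x = -8, y = 0, z = 54 mm in the stirrer's frame, parallel to the stirrer's y; does not move. A weak spring (0.09 N m shut, 0.045 N m open) lifts the cover; slowly pressing in at the mark takes about 4 N, then a firm stop. To shut it, push with shut fingertips on its outer face (the rear face when open) near the free edge, along the arc about this axis: first to the stirrer's front (-x), then down
- cover (a joint): blue cover's angle, rad: 0 = latched shut, level (top 60 mm above worktop); 1.4 = fully open; -0.08 = firm stop when pressed in (3.5 mm down at the mark). Push-push latch: from shut, pressed past -0.05 and let go, it springs fully open in about 1.5 s; from fully open, pressed down past -0.05 and let go, it stays latched at 0; let go sooner, it springs back to where it came from
- cover_mark (a point): centre of the white round press mark (22 mm across) on the cover's outer face, 42 mm from the hinge axis; moves with the cover. The cover is a 4 mm plate, 116 mm wide, 58 mm from hinge axis to free (front) edge, outer face 6 mm off the axis, with a 5 mm skirt. Fully open, its free edge stands 112 mm above the worktop, 4 to 14 mm in front of the axis
- start_key_top (a point): centre of the top face of the green start key, a round key 22 mm across, 52 mm above the worktop, 38 mm in front of the hinge axis and 28 mm to the left or right of the stirrer's middle (its side changes from start to start); under the cover. Moves with the key
- start_key (a joint): how far the green key is pressed, m: 0 = up, 0.006 = fully down (vertical travel, sprung, about 3 N at the bottom, then a firm stop)
- stop_key_top (a point): centre of the top face of the red stop key, alike, on the other side, 56 mm from the green one; not to be pressed
- stop_key (a joint): how far the red key is pressed, m: 0 = up, 0.006 = down
- glass_beaker: loose small glass beaker, 55 mm across, 66 mm high, standing on the stir plate, its near side at least 38 mm behind the hinge axis; origin at the centre of its underside
- jar_mint_a: loose jar with a mint green cap, 47 mm across, 83 mm high; origin at its underside
- jar_mint_b: another such jar
- timer: loose white bench timer, 62 x 64 x 18 mm; origin at its underside
- tape_roll: loose roll of brown tape, 96 mm across, 48 mm high; origin at its underside
Mind the look-alikes: they are no part of the job. What is shaped like the glass_beaker but orange or pink is not meant.

How it is judged:
By the outcome, as a careful person would: the job done as asked, in the order asked, and still so for the second after the job is handed in, with the robot touching nothing.
It also fails if it takes over 51 s, if anything falls off the work surface, if the arm or the gripper's body presses on something with over 40 N, if the wrist force passes 120 N, or if a joint passes its speed limit or range.

## Working session

There is one attempt and no reset: what is moved stays moved. The work goes in short steps, Python scripts to look and compute and a tool call to move; the robot and the scene stay as the last step left them, time stands still between calls to the robot, and variables do not carry over. Pictures are saved under pics/ and viewed, at most 10 in all, crops included, and the job is handed in when it is done.

Besides the shell and the picture viewer there is one more tool, called after "Call:" by a JSON object that holds its "fn" and its "kwargs". arm_command: Moves the arm, as the interface text tells. Its arguments: {"type":"object","properties":{"targets":{"type":"array","items":{"type":"array","items":{"type":"array","items":{"type":"number"}}}},"jaw":{"type":"number"},"newtons":{"type":"number"}},"required":["targets"]}

```bash
mkdir -p pics; cat > h.py <<'E'
import numpy as np, cv2
from cell import arm
def img(n):
    d=arm.get_image(n); d['P']=pts(d); return d
def pts(d):
    z=d['z_map']; v,u=np.indices(z.shape)
    c=np.stack([(u-d['cx'])/d['fx']*z,(v-d['cy'])/d['fy']*z,z],-1)
    return c@np.array(d['rotation']).reshape(3,3).T+np.array(d['xyz'])
def save(d,f): cv2.imwrite('pics/'+f,d['pixels'][:,:,::-1])
E
python3 - <<'E'
from h import *
t=img('top');s=img('side')
cv2.imwrite('pics/a.png',np.vstack([t['pixels'],s['pixels']])[:,:,::-1][:, :]) if 0 else None
cv2.imwrite('pics/a.png',cv2.resize(np.hstack([t['pixels'],s['pixels']])[:,:,::-1],(800,300)))
save(t,'t.png')
for d in (t,s): print(d['xyz'],np.round(d['rotation'],2))
hsv=cv2.cvtColor(t['pixels'],cv2.COLOR_RGB2HSV)
m=cv2.inRange(hsv,(95,90,50),(130,255,255))
n,l,st,c=cv2.connectedComponentsWithStats(m)
for i in range(1,n):
    if st[i,4]>100: print(st[i],c[i],np.nanmedian(t['P'][l==i],0))
print(arm.observe())
E
```

```text
Traceback (most recent call last):
  File "h.py", line 4, in img
    d=arm.get_image(n); d['P']=pts(d); return d
                               ~~~^^^
  File "h.py", line 8, in pts
    return c@np.array(d['rotation']).reshape(3,3).T+np.array(d['xyz'])
             ~~~~~~~~~~~~~~~~~~~~~~~~~~~~~~~^^^^^
ValueError: cannot reshape array of size 3 into shape (3,3)
```

Rotation is a rotation vector.

```bash
sed -i "s/np.array(d\['rotation'\]).reshape(3,3)/cv2.Rodrigues(np.array(d['rotation'],float))[0]/" h.py
python3 - <<'E'
from h import *
t=img('top');s=img('side')
cv2.imwrite('pics/a.png',cv2.resize(np.hstack([t['pixels'],s['pixels']])[:,:,::-1],(800,300)))
save(t,'t.png')
for d in (t,s): print(d['xyz'],np.round(d['rotation'],2))
hsv=cv2.cvtColor(t['pixels'],cv2.COLOR_RGB2HSV)
m=cv2.inRange(hsv,(95,90,50),(130,255,255))
n,l,st,c=cv2.connectedComponentsWithStats(m)
for i in range(1,n):
    if st[i,4]>100: print(st[i],c[i],np.nanmedian(t['P'][l==i],0))
print(arm.observe())
E
```

```text
[0.39165779 0.04082851 1.21025678] [-2.14  2.16 -0.18]
[ 0.1950595  -1.03591453  0.62154681] [-2.    0.32 -0.24]
[226 177  42  28 679] [246.10309278 190.17525773] [0.57193653 0.05937815 0.06102541]
[462 205  24  25 438] [473.92465753 216.97031963] [ 0.48573727 -0.66006525  0.01061271]
{'clock': 0.15, 'joints': array([-1.20461241,  0.4350493 ,  0.02498661,  1.57383323, -0.01158554,
        1.13399353, -0.0751173 ]), 'dq': array([ 0.00166181, -0.00325159,  0.00165431, -0.00306818,  0.00108735,
        0.00131171,  0.00024562]), 'joint_efforts': array([ 2.72733552e-03, -6.68250918e+01,  9.86355320e-01, -3.14687455e+01,
       -6.04536035e-02,  3.93215718e-02,  1.60927275e-04]), 'position': array([0.2822728 , 0.55724984, 0.24515508]), 'ee_rot': array([-7.29744927e-01, -3.05551518e+00,  1.77446055e-03]), 'force': array([0.68119343, 0.56115579, 0.45811766]), 'ft_torque': array([ 0.0330596 , -0.01467195, -0.03078767]), 'gripper_force': 0.0, 'width': 1.004574558210315}
```

View pics/a.png

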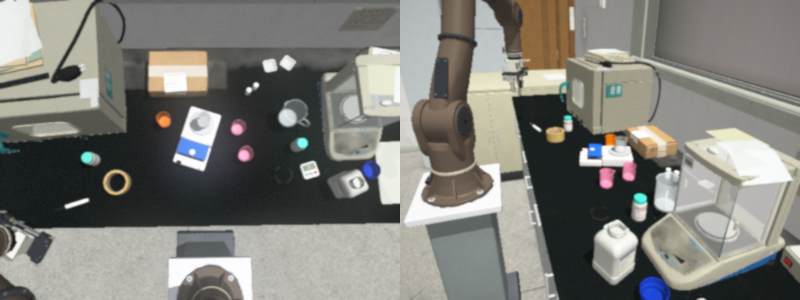

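View pics/t.png

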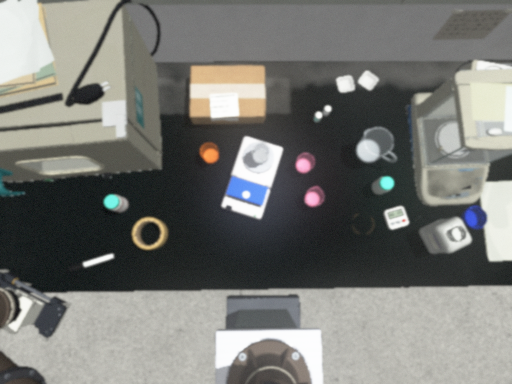

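```bash
python3 - <<'E'
from h import *
t=img('top')
hsv=cv2.cvtColor(t['pixels'],cv2.COLOR_RGB2HSV)
P=t['P']
m=cv2.inRange(hsv,(95,60,40),(130,255,255)); m[:, :200]=0; m[:,300:]=0
# project pixels onto plane z=0.06 for the cover
R=cv2.Rodrigues(np.array(t['rotation'],float))[0];o=np.array(t['xyz'])
def plane(uv,z):
    uv=np.asarray(uv,float); r=np.c_[(uv[:,0]-t['cx'])/t['fx'],(uv[:,1]-t['cy'])/t['fy'],np.ones(len(uv))]@R.T
    return o+r*((z-o[2])/r[:,2])[:,None]
v,u=np.nonzero(m); hull=cv2.convexHull(np.c_[u,v].astype(np.float32))[:,0]
W=plane(hull,0.06)[:,:2]*1000
rc=cv2.minAreaRect(W.astype(np.float32)); print('cover rect',rc,cv2.boxPoints(rc).tolist())
# mark
w=cv2.inRange(hsv,(0,0,150),(180,60,255)); 
f=np.zeros_like(m); cv2.fillConvexPoly(f,cv2.convexHull(np.c_[u,v].astype(np.int32)),1)
f=cv2.erode(f,np.ones((5,5)))
v2,u2=np.nonzero(f*(m==0)); print(len(u2),'mark',plane([[u2.mean(),v2.mean()]],0.06)[0]*1000, np.median(P[v2,u2,2]))
# whole body
x,y,z=P[...,0],P[...,1],P[...,2]
b=((z>0.02)&(z<0.053)&(abs(x-.6)<.16)&(abs(y-.05)<.12)&(hsv[...,1]<60)&(hsv[...,2]>100))
q=P[b]; print(b.sum(),np.percentile(z[b],[5,25,50,75,95]))
rc=cv2.minAreaRect((np.r_[q,P[m>0]][:,:2]*1000).astype(np.float32)); print('body',rc,cv2.boxPoints(rc).tolist())
# plate/beaker
bk=(z>0.07)&(abs(x-.65)<.1)&(abs(y-.04)<.07)&(hsv[...,1]<60); print('beaker',P[bk].min(0),P[bk].max(0))
# objects nearby height list
for n,(cx_,cy_) in dict(orange=(209,152),pink1=(305,162),pink2=(314,196),tape=(150,233),box=(228,95)).items(): print(n,np.round(P[cy_,cx_],3))
c=t['pixels'][110:240,180:340]; cv2.imwrite('pics/c.png',cv2.resize(c,None,fx=4.5,fy=4.5,interpolation=cv2.INTER_CUBIC)[:,:,::-1])
E
```

```text
cover rect ((478.2998352050781, 47.4769287109375), (268.4217224121094, 221.4977569580078), 50.798831939697266) [[307.64971923828125, 13.470970153808594], [479.2952880859375, -126.52559661865234], [648.949951171875, 81.4828872680664], [477.30438232421875, 221.47946166992188]]
3989 mark [459.55749099  49.80836582  60.        ] 0.0016473088920918588
1378 [0.03162217 0.03547072 0.04736797 0.05051232 0.05234977]
body ((534.9761962890625, 16.0633544921875), (291.12762451171875, 366.42279052734375), 62.18950271606445) [[305.0139465332031, -27.21013641357422], [629.11328125, -198.16421508789062], [764.9384765625, 59.33684539794922], [440.839111328125, 230.29092407226562]]
beaker [ 0.65128247 -0.0071175   0.07083562] [0.70778335 0.04592227 0.12339991]
orange [0.707 0.183 0.   ]
pink1 [ 0.669 -0.128  0.008]
pink2 [ 0.559 -0.153  0.006]
tape [0.448 0.365 0.003]
box [0.869 0.116 0.079]
```

View pics/c.png

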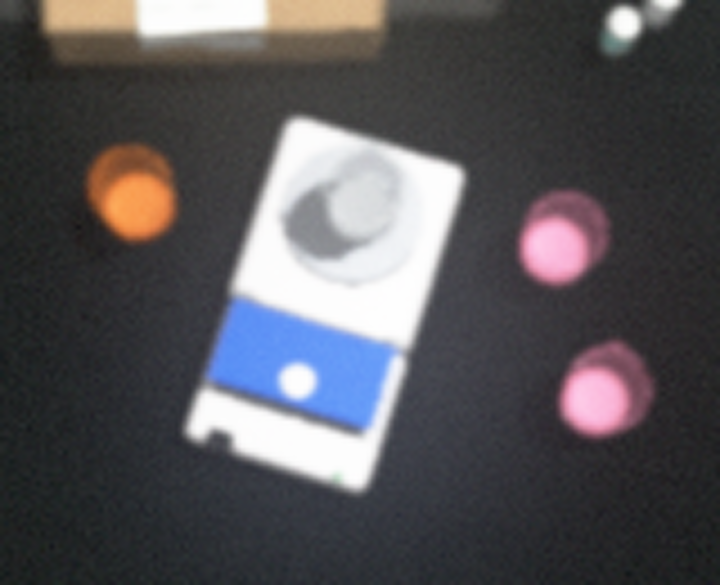

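The crop shows the stirrer turned about 16°. Its blue cover is at (245,190), the mark at (246,195) and the clear beaker on the plate at about (260,155). Look-alikes are the blue bowl (474,217), orange beaker (209,152) and pink beakers (305,162) and (314,196). I'll fit the pose on the connected component.

```bash
python3 - <<'E'
from h import *
t=img('top')
hsv=cv2.cvtColor(t['pixels'],cv2.COLOR_RGB2HSV); P=t['P']
R=cv2.Rodrigues(np.array(t['rotation'],float))[0];o=np.array(t['xyz'])
def plane(uv,z):
    uv=np.asarray(uv,float); r=np.c_[(uv[:,0]-t['cx'])/t['fx'],(uv[:,1]-t['cy'])/t['fy'],np.ones(len(uv))]@R.T
    return o+r*((z-o[2])/r[:,2])[:,None]
def comp(m,uv):
    n,l=cv2.connectedComponents(m); return (l==l[uv[1],uv[0]]).astype(np.uint8)
m=comp(cv2.inRange(hsv,(95,90,50),(130,255,255)),(240,185))
v,u=np.nonzero(m); h=cv2.convexHull(np.c_[u,v].astype(np.int32))
print('cover',cv2.minAreaRect((plane(h[:,0],.06)[:,:2]*1000).astype(np.float32)))
f=np.zeros_like(m);cv2.fillConvexPoly(f,h,1); f=cv2.erode(f,np.ones((3,3)))
k=f*(hsv[...,1]<110)*(hsv[...,2]>120); v2,u2=np.nonzero(k)
print('mark',len(u2),u2.mean(),v2.mean(),plane([[u2.mean(),v2.mean()]],.06)*1000,'z',np.median(P[v2,u2,2]))
w=cv2.inRange(hsv,(0,0,120),(180,255,255)); b=comp(w,(265,180)); v,u=np.nonzero(b)
print('bodyarea',b.sum(),u.min(),u.max(),v.min(),v.max())
# housing top pts: long edges -> yaw, from height-resolved points
q=P[b>0]; q=q[(q[:,2]>.02)&(q[:,2]<.066)]
rc=cv2.minAreaRect((q[:,:2]*1000).astype(np.float32)); print('body',rc)
E
```

```text
cover ((570.7360229492188, 62.29685974121094), (116.87744140625, 59.742130279541016), 71.3581314086914)
mark 64 245.828125 194.171875 [[559.0108722   63.08706787  60.        ]] z 0.06160479834934374
bodyarea 3273 221 283 136 219
body ((617.599853515625, 45.456329345703125), (129.9134063720703, 236.02870178222656), 71.84132385253906)
```

```bash
cat >> h.py <<'E'
from scipy.spatial.transform import Rotation as Ro
YAW=np.radians(-18.3)
ex=np.array([np.cos(YAW),np.sin(YAW),0]);ey=np.array([-ex[1],ex[0],0]);H=np.array([.5985,.0515,.054])
def where():
    s=arm.observe();R=Ro.from_rotvec(s['ee_rot']).as_matrix();tip=s['position']+arm.tip_reach*R[:,2]
    d=tip-H; return s,R,tip,np.array([d@ex,d@ey,tip[2]])
def report():
    s,R,tip,l=where()
    print('t',round(s['clock'],2),'tip local(hinge x,y; world z) mm',np.round(l*1000,1),'F',np.round(s['force'],1),'toolaxes in stirrer\n',np.round(np.c_[R.T@ex,R.T@ey,R.T[:,2]],3))
def togo(lx,ly,z,tilt=0):
    "tool-frame shift (after turning) for the tip to go to local lx,ly (mm from hinge), world z mm; tilt deg leans body to the front"
    s,R,tip,l=where()
    a=np.radians(tilt); zt=ex*np.sin(a)-np.array([0,0,1])*np.cos(a)
    yt=ey*np.sign(R[:,1]@ey); xt=np.cross(yt,zt); T=np.c_[xt,yt,zt]
    tgt=H+ex*lx/1e3+ey*ly/1e3; tgt[2]=z/1e3
    tcp=tgt-arm.tip_reach*zt
    print('turn deg',np.round(np.degrees(Ro.from_matrix(R.T@T).as_rotvec()),2),'rad',np.round(Ro.from_matrix(R.T@T).as_rotvec(),4),'shift mm in target axes',np.round(T.T@(tcp-s['position'])*1e3,1))
E
python3 -c "
from h import *
print(arm.tip_reach);report();togo(-42,0,120)"
```

```text
0.019
t 0.25 tip local(hinge x,y; world z) mm [-459.   381.   226.4] F [0.1 0.6 0.1] toolaxes in stirrer
 [[-0.989  0.149 -0.   ]
 [ 0.149  0.989 -0.001]
 [-0.    -0.001 -1.   ]]
turn deg [-0.04  0.   -8.56] rad [-0.0007  0.     -0.1494] shift mm in target axes [-417.  -381.   106.4]
```

Call:
{"fn": "arm_command", "kwargs": {"targets": [[[0,0,0,0,0,-0.149],[-0.038,-0.035,0,0,0,0],[-0.038,-0.035,0,0,0,0],[-0.038,-0.035,0,0,0,0],[-0.038,-0.035,0,0,0,0],[-0.038,-0.035,0,0,0,0],[-0.038,-0.035,0,0,0,0],[-0.038,-0.035,0,0,0,0],[-0.038,-0.035,0,0,0,0],[-0.038,-0.035,0,0,0,0]]], "jaw": 0, "newtons": 20}}

```text
clock: 1.5
position: [0.5086, 0.1495, 0.2459]
ee_rot: [0.5, 3.101, 0.001]
force: [0.7, 0.5, 0.6]
width: 0.013
gripper_force: 0.0
```

```bash
python3 -c "
from h import *
report();togo(-42,-0.5,80)"
```

```text
t 1.5 tip local(hinge x,y; world z) mm [-116.1   64.8  226.9] F [0.7 0.5 0.6] toolaxes in stirrer
 [[-1.  0. -0.]
 [ 0.  1.  0.]
 [ 0.  0. -1.]]
turn deg [ 0.02  0.02 -0.02] rad [ 0.0004  0.0003 -0.0003] shift mm in target axes [-74.1 -65.3 146.9]
```

Call:
{"fn": "arm_command", "kwargs": {"targets": [[[-0.025,-0.022,0.025,0,0,0],[-0.025,-0.022,0.03,0,0,0],[-0.024,-0.021,0.03,0,0,0],[0,0,0.035,0,0,0],[0,0,0.024,0,0,0],[0,0,0,0,0,0]]]}}

```text
clock: 2.25
position: [0.5565, 0.0658, 0.1002]
ee_rot: [-0.5, -3.098, 0.002]
force: [0.1, -0.3, 0.9]
width: 0.006
gripper_force: 0.0
```

```bash
python3 - <<'E'
from h import *
report();togo(-42,-0.5,60)
s=img('side');P=s['P'];R=cv2.Rodrigues(np.array(s['rotation'],float))[0]
c=R.T@(H-np.array(s['xyz']));u=int(s['cx']+s['fx']*c[0]/c[2]);v=int(s['cy']+s['fy']*c[1]/c[2]);print(u,v)
cv2.imwrite('pics/s1.png',cv2.resize(s['pixels'][max(0,v-60):v+50,u-70:u+70],None,fx=5,fy=5,interpolation=cv2.INTER_CUBIC)[:,:,::-1])
E
```

```text
t 2.25 tip local(hinge x,y; world z) mm [-44.4   0.3  81.2] F [ 0.1 -0.3  0.9] toolaxes in stirrer
 [[-1.     0.001  0.003]
 [ 0.001  1.    -0.002]
 [-0.003 -0.002 -1.   ]]
turn deg [-0.11 -0.18 -0.04] rad [-0.0019 -0.0032 -0.0006] shift mm in target axes [-2.3 -0.9 21.2]
257 192
```

View pics/s1.png

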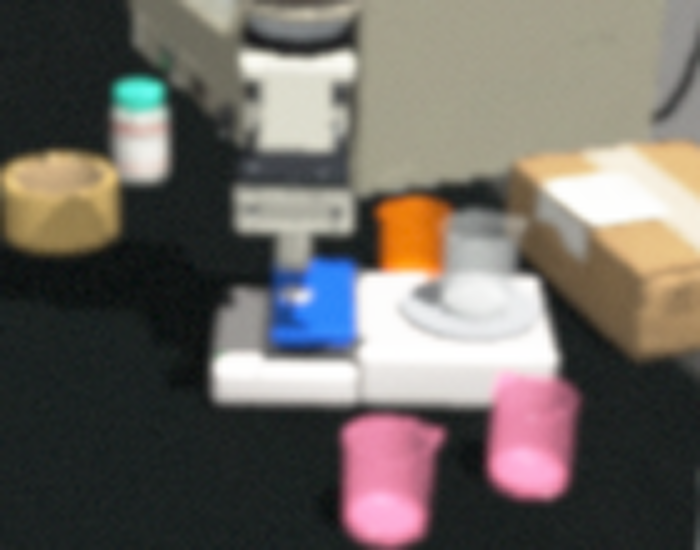

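The side crop shows the fingertips right over the mark at crop (297,297), so I'll press.

Call:
{"fn": "arm_command", "kwargs": {"targets": [[[-0.002,-0.001,0.012,0,0,0],[0,0,0.006,0,0,0],[0,0,0.002,0,0,0],[0,0,0.002,0,0,0],[0,0,0.002,0,0,0],[0,0,0,0,0,0]]]}}

```text
clock: 3.05
position: [0.5594, 0.0646, 0.0778]
ee_rot: [0.5, 3.102, 0.0]
force: [-1.6, 0.2, 2.1]
width: 0.009
gripper_force: 1.2
```

```bash
python3 -c "
from h import *
report()"
```

```text
t 3.05 tip local(hinge x,y; world z) mm [-41.3   0.1  58.8] F [-1.6  0.2  2.1] toolaxes in stirrer
 [[-1.  0.  0.]
 [ 0.  1.  0.]
 [-0.  0. -1.]]
```

Call:
{"fn": "arm_command", "kwargs": {"targets": [[[0,0,0.001,0,0,0],[0,0,0.001,0,0,0],[0,0,0.001,0,0,0],[0,0,0,0,0,0]]]}}

```text
clock: 3.55
position: [0.5594, 0.0646, 0.0761]
ee_rot: [0.5, 3.101, 0.001]
force: [-7.2, 0.8, 20.4]
width: 0.006
gripper_force: 10.1
```

The force of 20 N at tip height 57 mm is the firm stop. Now let go.

Call:
{"fn": "arm_command", "kwargs": {"targets": [[[0,0,-0.02,0,0,0],[0.02,0,-0.05,0,0,0],[0.03,0,-0.05,0,0,0],[0.02,0,0,0,0,0],[0,0,0,0,0,0],[0,0,0,0,0,0],[0,0,0,0,0,0],[0,0,0,0,0,0],[0,0,0,0,0,0],[0,0,0,0,0,0]]]}}

```text
clock: 4.8
position: [0.493, 0.0864, 0.1946]
ee_rot: [-0.501, -3.101, 0.0]
force: [0.6, -1.0, 0.6]
width: 0.005
gripper_force: 0.0
```

Call:
{"fn": "arm_command", "kwargs": {"targets": [[[0.03,0,0,0,0,0],[0.03,0,0,0,0,0],[0.03,0,0,0,0,0],[0,0,0,0,0,0],[0,0,0,0,0,0]]]}}

```text
clock: 5.42
position: [0.4083, 0.1147, 0.195]
ee_rot: [0.5, 3.1, 0.001]
force: [0.3, 0.3, -0.6]
width: 0.006
gripper_force: 0.0
```

```bash
python3 - <<'E'
from h import *
report()
out=[]
for n in ('top','side'):
    s=img(n);R=cv2.Rodrigues(np.array(s['rotation'],float))[0]
    c=R.T@(H-np.array(s['xyz']));u=int(s['cx']+s['fx']*c[0]/c[2]);v=int(s['cy']+s['fy']*c[1]/c[2]);print(n,u,v)
    out.append(cv2.resize(s['pixels'][v-60:v+60,u-50:u+30],None,fx=5,fy=5,interpolation=cv2.INTER_CUBIC))
    hsv=cv2.cvtColor(s['pixels'],cv2.COLOR_RGB2HSV)
    for k,lo,hi in (('g',(45,80,40),(80,255,255)),('r',(0,120,60),(8,255,255)),('b',(100,120,50),(130,255,255))):
        m=cv2.inRange(hsv,lo,hi);N,l,st,ce=cv2.connectedComponentsWithStats(m)
        for i in range(1,N):
            if st[i,4]>8 and abs(ce[i]-[u,v]).max()<60:
                p=np.median(s['P'][l==i],0);d=p-H;print(n,k,st[i,4],ce[i].round(1),'local',np.round(1e3*np.array([d@ex,d@ey,p[2]]),1))
cv2.imwrite('pics/o.png',np.hstack(out)[:,:,::-1])
E
```

```text
t 5.42 tip local(hinge x,y; world z) mm [-200.4    0.3  176. ] F [ 0.3  0.3 -0.6] toolaxes in stirrer
 [[-1.     0.    -0.001]
 [ 0.     1.     0.001]
 [ 0.001  0.001 -1.   ]]
top 249 181
top g 47 [237.5 190.8] local [-38.1  25.1  52.1]
top r 35 [255.  196.2] local [-37.  -29.4  52.8]
top b 68 [247.3 180.9] local [ -9.    1.2 112.6]
side 257 192
side g 46 [247.1 190.1] local [-32.5  25.3  44.4]
side r 36 [247.  197.6] local [-34.3 -34.6  47. ]
side b 134 [255.9 182.6] local [-7.7 17.6 79.7]
```

View pics/o.png

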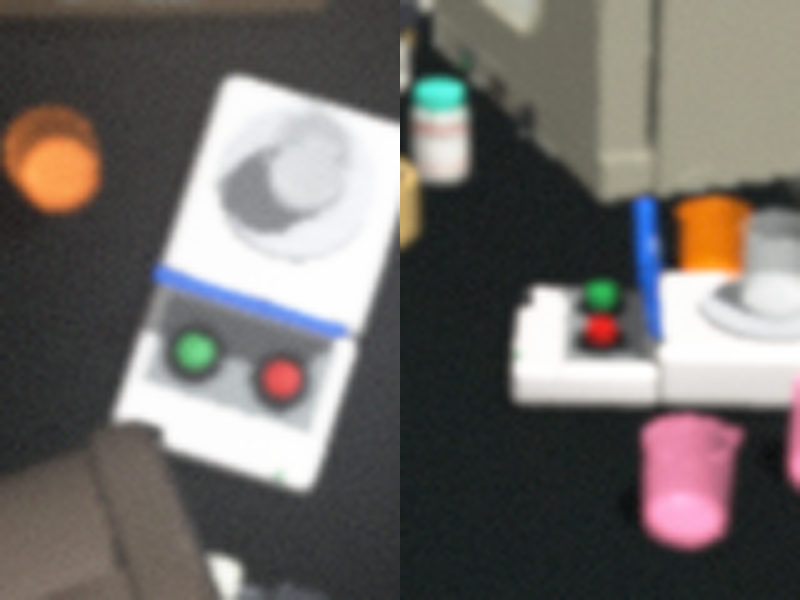

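The cover is fully open. The green key is at crop (192,350) on the stirrer's left, about 26 mm from the middle, and the red key is at (283,377) on the right. I'll tilt the tool back towards the robot to clear the open cover.

```bash
python3 -c "
from h import *
togo(-33,26,75,20)"
```

```text
turn deg [ 1.000e-02 -1.996e+01 -7.000e-02] rad [ 1.000e-04 -3.483e-01 -1.300e-03] shift mm in target axes [-116.1   25.8  150.8]
```

Call:
{"fn": "arm_command", "kwargs": {"targets": [[[0,0,0,0,-0.174,0],[0,0,0,0,-0.174,0],[-0.023,0.005,0.03,0,0,0],[-0.023,0.005,0.03,0,0,0],[-0.023,0.005,0.03,0,0,0],[-0.023,0.005,0.03,0,0,0],[-0.015,0.003,0.015,0,0,0],[0,0,0,0,0,0]]]}}

```text
clock: 6.52
position: [0.55, 0.0863, 0.0952]
ee_rot: [0.461, 2.81, -0.086]
force: [-0.4, 0.5, 0.6]
width: 0.005
gripper_force: 0.0
```

```bash
python3 -c "
from h import *
report();togo(-33,26,58,20);togo(-33,26,48,20)"
```

```text
t 6.53 tip local(hinge x,y; world z) mm [-51.3  17.5  77.1] F [-0.4  0.5  0.6] toolaxes in stirrer
 [[-0.956  0.004 -0.295]
 [ 0.008  1.    -0.012]
 [ 0.295 -0.013 -0.956]]
turn deg [-0.77 -2.87 -0.22] rad [-0.0135 -0.0501 -0.0038] shift mm in target axes [-9.8  8.2 24.2]
turn deg [-0.77 -2.87 -0.22] rad [-0.0135 -0.0501 -0.0038] shift mm in target axes [-6.3  8.2 33.6]
```

Call:
{"fn": "arm_command", "kwargs": {"targets": [[[0,0,0,-0.0135,-0.05,-0.004],[-0.005,0.004,0.012,0,0,0],[-0.005,0.004,0.012,0,0,0],[0,0,0,0,0,0]]]}}

```text
clock: 7.02
position: [0.5689, 0.0896, 0.0764]
ee_rot: [0.442, 2.761, -0.077]
force: [-1.2, 0.1, -1.1]
width: 0.005
gripper_force: 0.0
```

```bash
python3 -c "
from h import *
report();togo(-33,26,58,20);togo(-33,26,49,20)"
```

```text
t 7.03 tip local(hinge x,y; world z) mm [-33.6  26.9  58.6] F [-1.2  0.1 -1.1] toolaxes in stirrer
 [[-0.94  -0.002 -0.342]
 [-0.002  1.     0.001]
 [ 0.342  0.001 -0.94 ]]
turn deg [ 0.08 -0.02  0.09] rad [ 0.0014 -0.0003  0.0016] shift mm in target axes [-0.4 -0.8  0.7]
turn deg [ 0.08 -0.02  0.09] rad [ 0.0014 -0.0003  0.0016] shift mm in target axes [ 2.7 -0.8  9.2]
```

Call:
{"fn": "arm_command", "kwargs": {"targets": [[[0.001,-0.001,0.003,0,0,0],[0.001,0,0.003,0,0,0],[0.0007,0,0.002,0,0,0],[0.0007,0,0.002,0,0,0],[0,0,0,0,0,0]]]}}

```text
clock: 7.65
position: [0.5681, 0.0884, 0.0669]
ee_rot: [0.442, 2.76, -0.076]
force: [-2.4, -0.7, 7.6]
width: 0.007
gripper_force: 3.6
```

```bash
python3 -c "
from h import *
report()"
```

```text
t 7.65 tip local(hinge x,y; world z) mm [-33.9  25.6  49. ] F [-2.4 -0.7  7.6] toolaxes in stirrer
 [[-0.939 -0.001 -0.343]
 [-0.002  1.     0.001]
 [ 0.343  0.002 -0.939]]
```

Call:
{"fn": "arm_command", "kwargs": {"targets": [[[0.0004,0,0.001,0,0,0],[0.0004,0,0.001,0,0,0],[0,0,0,0,0,0],[0,0,0,0,0,0]]]}}

```text
clock: 8.15
position: [0.5683, 0.0884, 0.0659]
ee_rot: [0.442, 2.758, -0.075]
force: [-9.3, -1.1, 25.3]
width: 0.004
gripper_force: 12.6
```

Firm stop again at 25 N, so the green key is fully down. Next: retreat, untilt, rise and cross over behind the cover.

Call:
{"fn": "arm_command", "kwargs": {"targets": [[[0,0,-0.03,0,0,0],[0,0,-0.04,0,0,0],[0,0,-0.04,0,0,0],[0,0,-0.02,0,0.174,0],[0,0,0,0,0.174,0],[0,0,0,0,0,0]]]}}

```text
clock: 8.9
position: [0.528, 0.1001, 0.1861]
ee_rot: [0.503, 3.095, -0.001]
force: [0.1, -0.2, -0.4]
width: 0.005
gripper_force: 0.0
```

```bash
python3 -c "
from h import *
report();togo(24,-1,165);togo(24,-1,97)"
```

```text
t 8.9 tip local(hinge x,y; world z) mm [-82.1  24.  167.1] F [ 0.1 -0.2 -0.4] toolaxes in stirrer
 [[-1.     0.003 -0.006]
 [ 0.003  1.     0.001]
 [ 0.006  0.001 -1.   ]]
turn deg [ 0.03  0.35 -0.16] rad [ 0.0005  0.0061 -0.0028] shift mm in target axes [-106.2  -25.     2.1]
turn deg [ 0.03  0.35 -0.16] rad [ 0.0005  0.0061 -0.0028] shift mm in target axes [-106.2  -25.    70.1]
```

Call:
{"fn": "arm_command", "kwargs": {"targets": [[[-0.027,-0.007,0,0,0.006,-0.003],[-0.027,-0.006,0,0,0,0],[-0.027,-0.006,0,0,0,0],[-0.025,-0.006,0,0,0,0],[0,0,0,0,0,0],[0,0,0,0,0,0]]]}}

```text
clock: 9.65
position: [0.6175, 0.0462, 0.1854]
ee_rot: [-0.491, -3.102, 0.001]
force: [-0.7, 0.4, -1.0]
width: 0.005
gripper_force: 0.0
```

```bash
python3 - <<'E'
from h import *
report();togo(22,-1,97)
s=img('side');u,v=257,192
cv2.imwrite('pics/s2.png',cv2.resize(s['pixels'][v-70:v+40,u-60:u+60],None,fx=5,fy=5,interpolation=cv2.INTER_CUBIC)[:,:,::-1])
E
```

```text
t 9.65 tip local(hinge x,y; world z) mm [ 19.6   0.9 166.4] F [-0.7  0.4 -1. ] toolaxes in stirrer
 [[-1.    -0.006  0.001]
 [-0.006  1.    -0.001]
 [-0.001 -0.001 -1.   ]]
turn deg [-0.05 -0.07  0.32] rad [-0.0008 -0.0011  0.0056] shift mm in target axes [-2.4 -1.9 69.4]
```

View pics/s2.png

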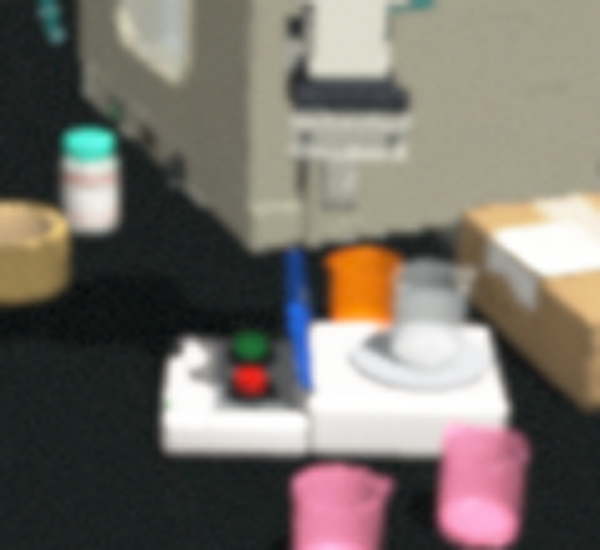

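The fingertips at crop (340,205) are behind the open cover at (297,310) and clear of the beaker. Descend.

Call:
{"fn": "arm_command", "kwargs": {"targets": [[[-0.002,-0.002,0.02,0,0,0.005],[0,0,0.025,0,0,0],[0,0,0.021,0,0,0],[0,0,0,0,0,0],[0.01,0,0,0,0,0],[0.01,0,0,0,0,0],[0,0,0,0,0,0]]]}}

```text
clock: 10.58
position: [0.6005, 0.0497, 0.1211]
ee_rot: [0.499, 3.101, 0.001]
force: [0.4, 0.2, 1.0]
width: 0.005
gripper_force: 0.4
```

```bash
python3 -c "
from h import *
report()"
```

```text
t 10.57 tip local(hinge x,y; world z) mm [  2.5  -1.1 102.1] F [0.4 0.2 1. ] toolaxes in stirrer
 [[-1.    -0.    -0.   ]
 [-0.     1.     0.001]
 [ 0.     0.001 -1.   ]]
```

Contact has just begun. I'll follow the arc in half-size steps.

Call:
{"fn": "arm_command", "kwargs": {"targets": [[[0.005,0,0.001,0,0,0],[0.005,0,0.002,0,0,0],[0.005,0,0.002,0,0,0],[0.005,0,0.003,0,0,0],[0.005,0,0.004,0,0,0],[0.004,0,0.004,0,0,0],[0.004,0,0.004,0,0,0],[0,0,0,0,0,0]]]}}

```text
clock: 11.58
position: [0.5691, 0.0595, 0.0997]
ee_rot: [-0.499, -3.1, 0.0]
force: [0.9, -0.2, 0.6]
width: 0.003
gripper_force: 0.6
```

```bash
python3 - <<'E'
from h import *
report()
s=img('side');u,v=257,192
cv2.imwrite('pics/s3.png',cv2.resize(s['pixels'][v-70:v+40,u-60:u+60],None,fx=5,fy=5,interpolation=cv2.INTER_CUBIC)[:,:,::-1])
E
```

```text
t 11.57 tip local(hinge x,y; world z) mm [-30.5  -1.7  80.7] F [ 0.9 -0.2  0.6] toolaxes in stirrer
 [[-1.     0.     0.002]
 [ 0.     1.    -0.   ]
 [-0.002 -0.    -1.   ]]
```

View pics/s3.png

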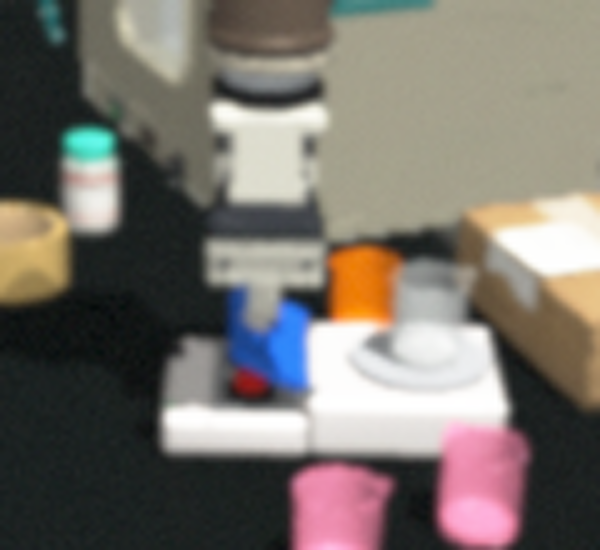

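The cover is half shut under the fingertips at crop (265,320). Continue.

Call:
{"fn": "arm_command", "kwargs": {"targets": [[[0.003,0,0.004,0,0,0],[0.003,0,0.004,0,0,0],[0.002,0,0.004,0,0,0],[0.002,0,0.004,0,0,0],[0.001,0,0.003,0,0,0],[0.001,0,0.002,0,0,0],[0,0,0.002,0,0,0],[0,0,0,0,0,0]]]}}

```text
clock: 12.62
position: [0.5581, 0.0633, 0.077]
ee_rot: [-0.5, -3.1, -0.0]
force: [0.4, -0.3, 1.8]
width: 0.006
gripper_force: 1.1
```

```bash
python3 -c "
from h import *
report()"
```

```text
t 12.62 tip local(hinge x,y; world z) mm [-42.1  -1.5  58. ] F [ 0.4 -0.3  1.8] toolaxes in stirrer
 [[-1.     0.     0.001]
 [ 0.     1.     0.   ]
 [-0.001  0.    -1.   ]]
```

Call:
{"fn": "arm_command", "kwargs": {"targets": [[[0,0,0.001,0,0,0],[0,0,0.001,0,0,0],[0,0,0.001,0,0,0],[0,0,0,0,0,0]]]}}

```text
clock: 13.12
position: [0.5582, 0.0633, 0.0759]
ee_rot: [-0.5, -3.101, -0.001]
force: [-8.0, -0.7, 25.9]
width: 0.005
gripper_force: 12.6
```

Firm stop at 26 N. Let go gently and check.

Call:
{"fn": "arm_command", "kwargs": {"targets": [[[0,0,-0.004,0,0,0],[0,0,-0.006,0,0,0],[0,0,-0.03,0,0,0],[0.03,0,-0.05,0,0,0],[0.04,0,-0.03,0,0,0],[0.05,0,0,0,0,0],[0.05,0,0,0,0,0],[0,0,0,0,0,0],[0,0,0,0,0,0],[0,0,0,0,0,0]]]}}

```text
clock: 14.38
position: [0.398, 0.1163, 0.1943]
ee_rot: [-0.502, -3.101, -0.001]
force: [-0.8, 0.5, 0.4]
width: 0.007
gripper_force: 0.0
```

```bash
python3 - <<'E'
from h import *
report()
out=[]
for n,(u,v) in (('top',(249,181)),('side',(257,192))):
    s=img(n); out.append(cv2.resize(s['pixels'][v-60:v+60,u-50:u+30],None,fx=5,fy=5,interpolation=cv2.INTER_CUBIC))
    hsv=cv2.cvtColor(s['pixels'],cv2.COLOR_RGB2HSV); m=cv2.inRange(hsv,(100,120,50),(130,255,255)); m[:,:u-40]=0;m[:,u+40:]=0
    z=s['P'][m>0][:,2]; print(n,(m>0).sum(),np.percentile(z,[5,50,95]).round(4))
cv2.imwrite('pics/e.png',np.hstack(out)[:,:,::-1])
E
```

```text
t 14.38 tip local(hinge x,y; world z) mm [-210.8   -1.4  175.3] F [-0.8  0.5  0.4] toolaxes in stirrer
 [[-1.     0.001  0.   ]
 [ 0.001  1.     0.   ]
 [-0.     0.    -1.   ]]
top 606 [0.0576 0.0614 0.0649]
side 307 [0.0009 0.0608 0.063 ]
```

View pics/e.png

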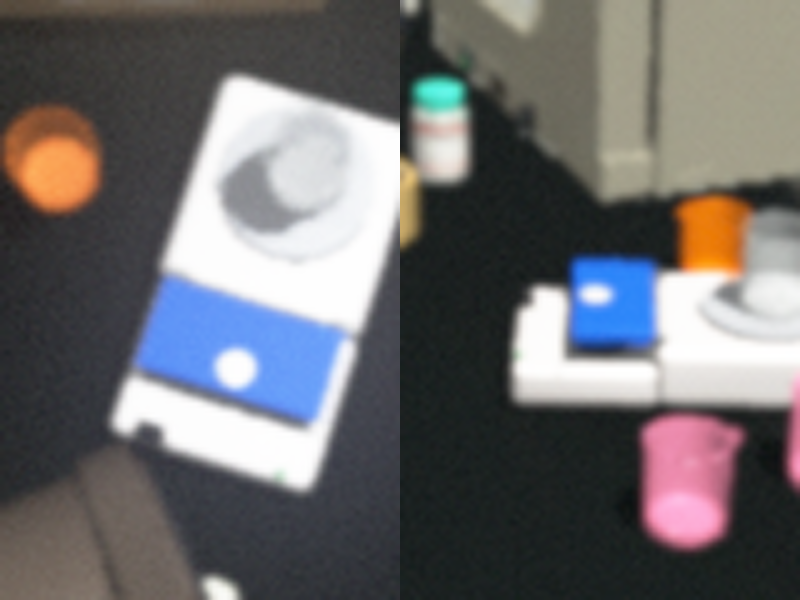

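The cover is latched level at about 61 mm, with the mark at crop (236,368). The beaker hasn't moved and the robot is clear.

```bash
python3 -c "
from cell import arm
print(arm.sign_off())"
```

```text
the job is handed in; nothing more can be done
None
```

I handed the job in at about 14.5 s of the 51 s allowed: the cover popped open, the green key was pressed to its firm stop, and the cover was pressed shut and sits level; the red key and beaker were not touched, and the arm kept clear of the jars, timer and tape roll.

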